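# Shut the open letterbox door and point out its lock

## Robot

A 6-joint arm with a two-finger parallel gripper is mounted at the origin on the work surface. World frame = base frame: x ahead of the robot, y to its left, z up, the work surface at z = 0. Lengths are in mm, angles in rad, forces in N, time in s.
With the tool pointing down it reaches from about 300 to 775 mm from the base axis. Payload 14.6 kg.
Tool frame: the origin (TCP) lies between the finger pads, 19 mm behind the fingertips; this is the grasp point; z points along the fingers, y is the line along which they close (so a half turn about z gives the same grasp; the last joint's range is limited). The gripper opens to 94 mm and grips with 3 to 60 N. Pads are 16 mm wide; open, the fingers measure 119 mm over their backs; the gripper's body (75 mm by 177 mm) begins 78 mm behind the grasp point.
Start: joints at [1.211, 0.3, 1.521, -0, 1.321, -0.067], TCP at [158.746, 526.582, 224.246] pointing down, gripper open.
Joint ranges: [-3.03, 3.03], [-0.79, 2.21], [0.23, 2.52], [-1.04, 4.18], [0, 3.07], [-2.55, 2.55]. Speed limits (rad/s): [2.22, 2.22, 2.57, 3.14, 3.14, 3.14].

## Interface

Orientations are given as [roll, pitch, yaw] about the fixed x, y, z axes, in that order (R = Rz(yaw) Ry(pitch) Rx(roll)).
In Python, from cell import manip, camera, get_calibration gives the robot as it stands. The module is installed in compiled form; this text tells all that it offers.
- The arm moves only by the tool jog_arm, never from a script. Its argument "plan" is one flat list of numbers, 6 for each row, row after row: the shift along the world's x, y, z in m, then the turn, a rotation vector about the world's x, y, z in degrees. A call has 1 to 20 rows; each row is the pose to reach, as a shift and turn from the pose commanded when the call began; what a row does not reach only later rows make up. A row lasts 1/10 s, in which the tool goes at most 50 mm and 8.59 degrees, less where a joint would pass 70% of its speed; a pose out of reach is approached as far as the arm can. A call with a gripper value outside its range is refused whole. "claw" is the finger opening in m, from 0 to 0.094, set as the call begins (left out, the last holds). The fingers move at their own pace and stop on an object; "force" is the grip in N (left out, the last holds). Time passes only in rows, so rows that repeat a pose let the fingers close. It gives the time, the measured TCP pose, the force, the opening and the grip force at its end, in the units of the state.
- manip.read_state(): the state, without advancing time (a new reading comes with each control period).
- camera(name): name is "scene" or "top" or "wrist"; returns (picture, depth): 420x560x3 uint8, red, green, blue; 420x560 float32, mm along the optical axis (not along the pixel's ray), 0 where there is no reading.
- get_calibration(name): a dict with "fx", "fy", "cx", "cy" (pixels), "origin" and "attitude" of the camera in the world. Camera axes: x right, y down, z forward; pixel columns grow to the right and rows downward; lengths in mm; the calibration is good to about 2 mm. The wrist camera is an equidistant fisheye: a pixel r from the principal point sees the ray r / f radians off the axis. A picture is of the moment at which its call begins: read the wrist's pose just before it. get_calibration takes no time and is no camera call; for the wrist camera it gives the pose at the moment of the call.
- manip.sign_off(): hands the job in; it is judged then, once.
The state is a dict: "clock": time; "joints": joint angles; "qd": joint speeds; "effort": joint torques, N m; "eef_pos": TCP position; "eef_rot": TCP orientation; "wrist_force": force on the tool from outside, world axes, zero at the start; "moment": the same for the moment, N m; "finger_gap": finger opening in mm; "finger_force": force on a finger pad.
Only numpy, scipy, OpenCV 4.12 (cv2) and the standard library are available. Lean on these libraries where they do the work, as an engineer would, in place of code of your own. Each camera call takes 0.05 s, during which the arm holds its last target. There are 200 camera calls.

## Task

One of the six doors of the letterbox front lying on the bench has been left standing open. Push it fully shut with the fingertips on its outer face, without reaching behind it or swinging it further open, then point at that same door's lock so that the fitter sees which one to turn the key in: bring the fingertips close above the lock, about a finger's breadth away and not touching, hold that for at least two seconds, and finish still pointing there. Leave the other doors shut and everything that lies around where it is.

Things in the scene. Friction and masses are not known exactly. Their poses are not given: they have to be found in the camera images.
- module: steel letterbox front lying on its back, doors up: 344 (x) x 646 (y) x 56 mm tall, origin under its centre, fixed, placed anew each time. Own x points up the doors, away from the robot. Six equal doors, 270 (y) x 100 (x) mm, flush with its top: three rows 104 mm apart in x, two columns centred 172 mm left and right of a flat centre post 70 mm wide
- open_door (a joint): hinge angle of the one open door, which may be any of the six: 0 = fully shut and flush (solid stop, no latch); starts at 0.35 to 0.95 rad. Hinged along its far (+x) long edge, so its near edge stands up. Stiff hinge: the door stays where it is left; 1 to 3 N on its outer face near the free edge moves it, up to 5 N half way along
- open_hinge (a point): middle of the open door's hinged edge, on its outer face, 56 mm above the bench when shut; the hinge axis lies 5 mm behind it (own -z). Turns with the door: z is the outward normal of the outer face, y runs along the hinge, -x points to the free edge; the door opens about +y
- open_edge (a point): middle of the open door's free edge, on its outer face, 100 mm from the hinged edge; axes as open_hinge. The door is a 5 mm panel; a letter flap (226 x 35 mm, up to 3 mm proud) lies 11 to 47 mm from the hinged edge, plain sheet from there to the free edge
- open_lock (a point): centre of the front of the open door's lock, a round steel cam lock 23 mm across with a keyway, 5.5 mm proud of the outer face, near the door's lower right corner seen from the robot: 72 mm from the hinged edge, 95 mm right (own -y) of the door's middle; axes as open_hinge. Every door has a like lock in the same place
- open_pan: folded pan on the back of the open door, 90 x 260 x 6 mm, with the lock's barrel and cam; origin on the hinge axis. Not to be touched: the fingers stay on the door's outer side
- door_b (a joint): hinge angle of one of the five shut doors: 0 = shut, as it starts and must stay; same make as the open one
- door_c (a joint): hinge angle of one of the five shut doors: 0 = shut, as it starts and must stay; same make as the open one
- door_d (a joint): hinge angle of one of the five shut doors: 0 = shut, as it starts and must stay; same make as the open one
- door_e (a joint): hinge angle of one of the five shut doors: 0 = shut, as it starts and must stay; same make as the open one
- door_f (a joint): hinge angle of one of the five shut doors: 0 = shut, as it starts and must stay; same make as the open one
- spare_lock: loose cam lock standing face down on the centre post, 23 mm across, 24 mm tall, its cam sticking out 26 mm; origin at the centre of its underside; loose, to be left alone
- key_tag: brass key with a black tag, lying flat on the centre post, 86 x 24 x 4 mm (origin 12 mm towards the tag from its middle); loose, to be left alone
- screw_box: small cardboard box of screws on the centre post, 52 x 36 x 20 mm; origin at the centre of its underside; loose, to be left alone
- screwdriver: screwdriver lying on the bench to the right of the module, 200 mm long, origin under its middle; loose, to be left alone
- letters: banded bundle of envelopes, 110 x 220 x 30 mm, on the bench to the right; origin at the centre of its underside; loose, to be left alone
- carton: cardboard carton, 110 x 90 x 60 mm, on the bench to the right; origin at the centre of its underside; loose, to be left alone
- tape: roll of tape lying flat to the left of the module, 100 mm across, 48 mm tall; origin at the centre of its underside; loose, to be left alone

How it is judged:
By the outcome, as a careful person would: the job done as asked, in the order asked, and still so for the second after the job is handed in, with the robot touching nothing.
It also fails if it takes over 38 s, if anything falls off the work surface, if the arm or the gripper's body presses on something with over 40 N, if the wrist force passes 120 N, or if a joint passes its speed limit or range.

## Working session

There is one attempt and no reset: what is moved stays moved. The work goes in short steps, Python scripts to look and compute and a tool call to move; the robot and the scene stay as the last step left them, time stands still between calls to the robot, and variables do not carry over. Pictures are saved under pics/ and viewed, at most 10 in all, crops included, and the job is handed in when it is done.

Besides the shell and the picture viewer there is one more tool, called as name(argument=value, ...), one argument or row to a line, values as JSON. jog_arm: Moves the arm, as the interface text tells. Its arguments: {"type":"object","properties":{"plan":{"type":"array"},"claw":{"type":"number"},"force":{"type":"number"}},"required":["plan"]}

```bash
mkdir -p pics; cat > h.py <<'E'
import numpy as np, cv2
from cell import manip, camera, get_calibration
from scipy.spatial.transform import Rotation as R
def grab(n):
    p,d=camera(n); c=get_calibration(n); np.savez(f'{n}.npz',p=p,d=d); return p,d,c
def att(c):
    a=np.array(c['attitude'],float)
    return a if a.shape==(3,3) else R.from_euler('xyz',a).as_matrix()
def pts(d,c):
    v,u=np.mgrid[:d.shape[0],:d.shape[1]]
    P=np.stack([(u-c['cx'])/c['fx']*d,(v-c['cy'])/c['fy']*d,d],-1)
    return P@att(c).T+np.array(c['origin'])
E
python3 - <<'E'
from h import *
for n in('top','scene'):
    p,d,c=grab(n); cv2.imwrite(f'pics/{n}1.png',cv2.resize(p[...,::-1],(800,600),interpolation=cv2.INTER_CUBIC)); print(n,c)
print(manip.read_state())
E
```

```text
top {'fx': 541.7474735187145, 'fy': 541.7474735187145, 'cx': 277.9387992097487, 'cy': 208.6890724573568, 'origin': array([ 142.67376029,   26.24612668, 1950.77903534]), 'attitude': array([-2.93536956, -0.00606895, -1.4746116 ])}
scene {'fx': 480.01752589579013, 'fy': 480.01752589579013, 'cx': 279.5287103218466, 'cy': 212.20016314129123, 'origin': array([1533.66793865,   84.06912551, 1169.12647771]), 'attitude': array([-2.40054253,  0.00944991,  1.60502664])}
{'clock': 0.1, 'joints': array([ 1.21140964e+00,  3.00413845e-01,  1.52149345e+00, -1.70663337e-05,
        1.32072678e+00, -6.66053890e-02]), 'qd': array([ 0.00041909, -0.00216271, -0.00171343, -0.00200284,  0.00145517,
       -0.00014159]), 'effort': array([-8.25647967e-04, -5.32648015e+01, -3.53282154e+01,  7.08593731e-02,
        2.36415508e-02, -2.85292651e-05]), 'eef_pos': array([158.67338693, 526.39158839, 223.75480478]), 'eef_rot': array([-3.14055245e+00, -5.28181860e-05,  2.84881556e+00]), 'wrist_force': array([0.25385362, 0.1343709 , 1.09614571]), 'moment': array([-0.02086152,  0.01711006,  0.0085258 ]), 'finger_force': 0.0, 'finger_gap': 93.92065189500602}
```

View pics/top1.png

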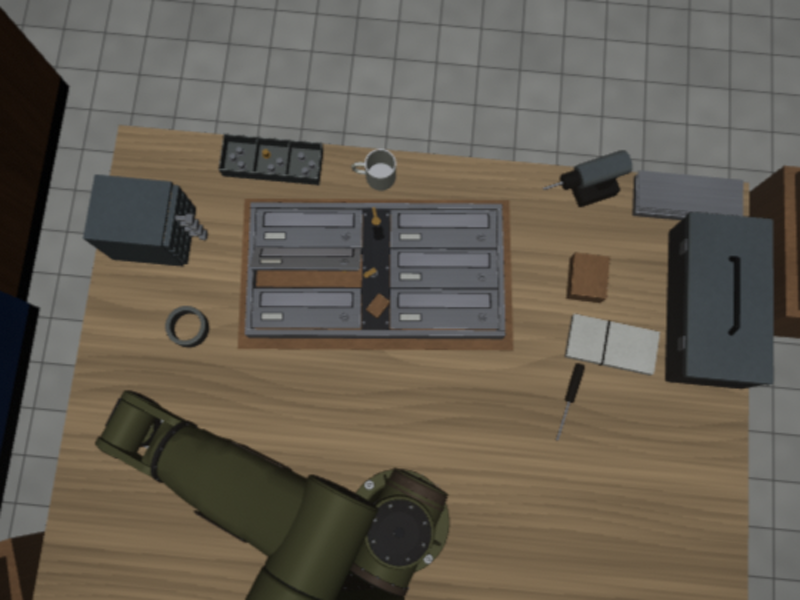

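View pics/scene1.png

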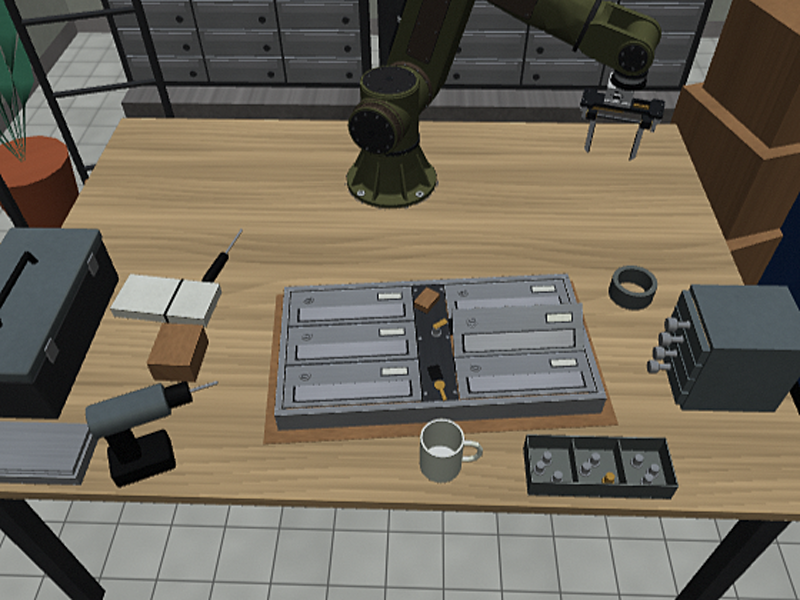

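The top view shows the module at (246–508, 203–338), and the open door is the left column, middle row: its panel is at rows 249–268 with a brown opening below it. The scene view confirms this, with the raised door at (450–580, 305–355). I'll measure it from depth.

```bash
cat > m.py <<'E'
from h import *
for n in('top','scene'):
    z=np.load(n+'.npz'); c=get_calibration(n); P=pts(z['d'],c)
    ok=z['d']>0
    bench=ok&(abs(P[...,2])<15); print(n,'bench z',np.median(P[bench][:,2]))
    m=ok&(abs(P[...,2]-56)<8)&(P[...,0]>200)&(P[...,0]<850)&(abs(P[...,1])<450)
    m=cv2.morphologyEx(m.astype('uint8'),cv2.MORPH_OPEN,np.ones((3,3)))
    k,l,s,_=cv2.connectedComponentsWithStats(m); i=1+np.argmax(s[1:,4])
    Q=P[l==i]; r=cv2.minAreaRect(Q[:,:2].astype('float32')); print('rect',r,'z',np.median(Q[:,2]))
    (cx,cy),(w,h),a=r
    a=a if w<h else a-90
    T=R.from_euler('z',a,degrees=True).as_matrix(); C=np.array([cx,cy,0])
    L=(P-C)@T   # module frame
    # open door: left middle
    g=ok&(abs(L[...,1]-172)<125)&(abs(L[...,0])<60)&(L[...,2]>64)&(L[...,2]<160)
    D=L[g]; print('door',len(D),D.min(0),D.max(0))
    A=np.polyfit(D[:,0],D[:,2],1); print('slope ang',np.arctan(-A[0]),A, np.std(D[:,2]-np.polyval(A,D[:,0])))
    print('origin',C,'yaw',a)
E
python3 m.py
```

```text
top bench z 0.24437989983050556
rect ((623.37841796875, 38.049957275390625), (337.2181396484375, 486.3165283203125), 5.530577659606934) z 56.76466805062569
door 853 [-57.49715444  54.96779499  64.03066932] [ 57.41936871 296.98481377 136.60446031]
slope ang 0.5279081749073333 [-0.5831105  99.15825036] 13.425719261339898
origin [623.37841797  38.04995728   0.        ] yaw 5.530577659606934
scene bench z -0.09529287489431226
rect ((612.7567749023438, 113.64506530761719), (351.525146484375, 647.9891357421875), 5.214242458343506) z 56.37020921608337
door 2520 [-22.30346285  47.01957763  64.03538463] [ 53.01365243 296.94297438 128.85434338]
slope ang 0.7197949171781634 [ -0.87670512 106.82348715] 4.143746256813707
origin [612.7567749  113.64506531   0.        ] yaw 5.214242458343506
```

```bash
cat > m2.py <<'E'
from h import *
for n in('top','scene'):
    z=np.load(n+'.npz'); c=get_calibration(n); P=pts(z['d'],c); ok=z['d']>0
    T0=R.from_euler('z',5.3,degrees=True).as_matrix(); L=(P-np.array([613,113,0]))@T0
    m=ok&(abs(P[...,2]-57)<7)&(abs(L[...,0])<195)&(abs(L[...,1])<345)
    m=cv2.morphologyEx(m.astype('uint8'),cv2.MORPH_CLOSE,np.ones((5,5)))&m
    m=cv2.morphologyEx(m.astype('uint8'),cv2.MORPH_OPEN,np.ones((2,2)))>0
    r=cv2.minAreaRect(P[m][:,:2].astype('float32')); (cx,cy),(w,h),a=r
    a=a if w<h else a-90
    print(n,r,a)
    T=R.from_euler('z',a,degrees=True).as_matrix(); C=np.array([cx,cy,0]); L=(P-C)@T
    D=L[ok&(abs(L[...,1]-172)<100)&(abs(L[...,0])<60)&(L[...,2]>64)&(L[...,2]<160)]
    # robust line
    l=cv2.fitLine(D[:,[0,2]].astype('float32'),cv2.DIST_HUBER,0,1,.01).ravel()
    print('ang',np.arctan2(abs(l[1]),abs(l[0])),l, 'at z=56 x=',l[2]+(56-l[3])*l[0]/l[1],D.max(0),D.min(0))
    for y in(80,120,172,220,260):
        e=D[abs(D[:,1]-y)<10]; i=np.argsort(e[:,2])[-6:]; print(y,len(e),e[i].mean(0).round(1))
E
python3 m2.py
python3 - <<'E'
import sys; sys.path.insert(0,'.')
from h import *
for n,(u0,u1,v0,v1) in dict(top=(165,360,135,240),scene=(185,430,185,305)).items():
    p=np.load(f'{n}.npz')['p'][v0:v1,u0:u1,::-1]; s=800/(u1-u0); print(n,s)
    cv2.imwrite(f'pics/{n}_crop.png',cv2.resize(p,None,fx=s,fy=s,interpolation=cv2.INTER_CUBIC))
E
```

```text
top ((461.42340087890625, 94.16058349609375), (647.6138305664062, 657.0641479492188), 5.523977756500244) 5.523977756500244
ang 6.725546e-05 [1.0000000e+00 6.7255460e-05 2.3472065e+01 6.5714455e+01] at z=56 x= -144417.66 [ 58.67485135 270.09243081  73.07902979] [-21.00337482  74.84981822  64.05082024]
80 10 [29.  80.3 68.6]
120 6 [ 20.9 119.7  67.1]
172 4 [ 30.6 172.5  64.8]
220 8 [ 18.6 223.9  65.9]
260 7 [ 34.1 260.2  66.4]
scene ((958.3203125, 158.59933471679688), (1132.46923828125, 668.1571655273438), 5.195633411407471) -84.80436658859253
top 4.102564102564102
scene 3.2653061224489797Traceback (most recent call last):
  File "m2.py", line 14, in <module>
    l=cv2.fitLine(D[:,[0,2]].astype('float32'),cv2.DIST_HUBER,0,1,.01).ravel()
      ~~~~~~~~~~~^^^^^^^^^^^^^^^^^^^^^^^^^^^^^^^^^^^^^^^^^^^^^^^^^^^^^
cv2.error: OpenCV(4.12.0) /io/opencv/modules/imgproc/src/linefit.cpp:50: error: (-215:Assertion failed) count > 0 in function 'fitLine2D_wods'
```

View pics/scene_crop.png

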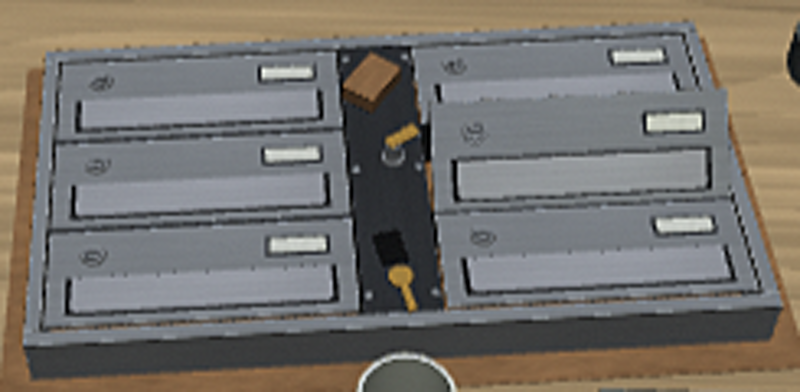

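View pics/top_crop.png

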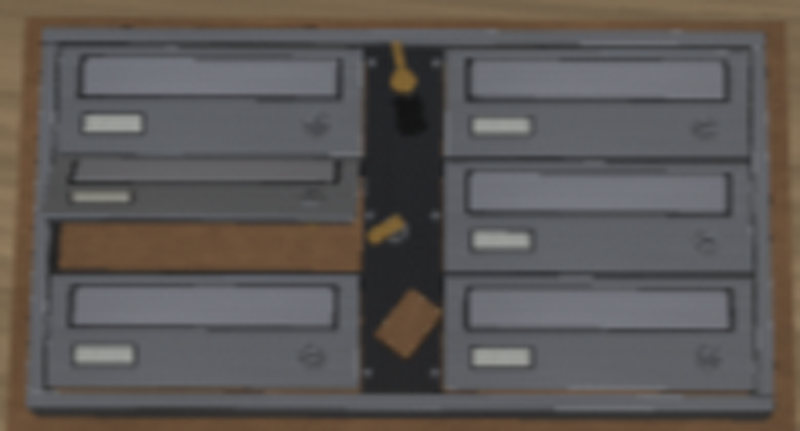

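The crops resolve the shut doors' locks, the open lock (top crop 312,196; scene crop 473,131) and the open door's free edge (top crop (43,218) to (355,220)). I'll fit the module pose and door angle to these.

```bash
cat > fit.py <<'E'
from h import *
from scipy.optimize import least_squares
def mod(r,col): return [104*r-22,172*col-95,61.5]
def door(th,d,y,h):  # d from hinge, h above outer face
    return [50-d*np.cos(th)+(5+h)*np.sin(th),172+y,51+d*np.sin(th)+(5+h)*np.cos(th)]
obs={'scene':([185,185],3.2653,[((-1,-1),(101,83)),((0,-1),(98,166)),((1,-1),(93,257)),((-1,1),(455,66)),((1,1),(482,237))],
   [((72,-95,5.5),(473,131)),((100,-135,0),(430,92)),((100,135,0),(726,90))]),
 'top':([165,135],4.10256,[((1,1),(316,124)),((1,-1),(705,128)),((0,-1),(705,240)),((-1,1),(312,356)),((-1,-1),(708,357))],
   [((72,-95,5.5),(312,196)),((100,-135,0),(355,219)),((100,135,0),(43,217))])}
cal={n:get_calibration(n) for n in obs}
def res(q,full=False):
    x,y,a,th=q; T=R.from_euler('z',a).as_matrix(); out=[]
    for n,(o,s,A,B) in obs.items():
        c=cal[n]; L=np.array([mod(*k) for k,_ in A]+[door(th,*k) for k,_ in B])
        uv=np.array([p for _,p in A+B])/s+o-0.5+.5/s
        Q=(L@T.T+[x,y,0]-c['origin'])@att(c)
        out.append(Q[:,:2]/Q[:,2:]*c['fx']+[c['cx'],c['cy']]-uv)
    return np.concatenate(out).ravel()
if __name__=='__main__':
    s=least_squares(res,[613,113,.092,.75],loss='soft_l1'); print(s.x); print(res(s.x).reshape(-1,2).round(1))
    x,y,a,th=s.x; T=R.from_euler('z',a).as_matrix()
    W=lambda l:(T@l+[x,y,0]).round(1)
    for k in(0,th): print(k,'push85',W(door(k,85,0,0)),'edge',W(door(k,100,0,0)),'lock',W(door(k,72,-95,5.5)))
E
python3 fit.py
```

```text
[6.13832327e+02 1.14407195e+02 9.11477347e-02 7.17617008e-01]
[[ 0.  -1.1]
 [-0.2 -1.2]
 [ 0.1 -1.1]
 [ 0.2 -1.1]
 [ 0.6 -1.2]
 [ 0.9  0.4]
 [-0.2  3.4]
 [ 0.2 -0.4]
 [ 0.3 -0.7]
 [ 0.3 -1. ]
 [ 0.8 -0.4]
 [ 0.1 -0.8]
 [ 0.6 -0.4]
 [ 0.1 -0.1]
 [ 0.7  0.2]
 [-0.9  0.2]]
0 push85 [563.3 282.5  56. ] edge [548.4 281.1  56. ] lock [584.9 189.1  61.5]
0.7176170081839339 push85 [587.5 284.7 110.7] edge [576.2 283.7 120.5] lock [609.5 191.3 106.3]
```

jog_arm(
  plan=[0.03, -0.017, 0, 0, 0, 2, 0.07, -0.039, 0, 0, 0, 4, 0.11, -0.061, 0, 0, 0, 6, 0.15, -0.083, 0, 0, 0, 8, 0.19, -0.105, 0, 0, 0, 10, 0.23, -0.127, 0, 0, 0, 12, 0.27, -0.149, -0.01, 0, 0, 14, 0.31, -0.171, -0.02, 0, 0, 16, 0.35, -0.193, -0.03, 0, 0, 18, 0.39, -0.215, -0.04, 0, 0, 20, 0.42, -0.231, -0.05, 0, 0, 22, 0.435, -0.24, -0.056, 0, 0, 22, 0.439, -0.2415, -0.06, 0, 0, 22, 0.439, -0.2415, -0.06, 0, 0, 22, 0.439, -0.2415, -0.06, 0, 0, 22],
  claw=0.0,
  force=20,
)

```text
clock: 1.6
eef_pos: [596.8, 286.2, 164.8]
eef_rot: [3.141, 0.0, -3.05]
wrist_force: [-0.1, -0.2, 0.6]
finger_gap: 0.8
finger_force: 0.0
```

```bash
python3 - <<'E'
from h import *
s=manip.read_state(); print(s)
p,d,c=grab('wrist'); cv2.imwrite('pics/w1.png',cv2.resize(p[...,::-1],(800,600),interpolation=cv2.INTER_CUBIC)); print(c)
E
```

```text
{'clock': 1.6, 'joints': array([ 3.91860357e-01,  5.98507091e-01,  1.23337823e+00,  1.27355295e-04,
        1.30932625e+00, -1.27106016e+00]), 'qd': array([ 0.0011082 , -0.00753465, -0.00185832, -0.00029596,  0.00117282,
       -0.00401841]), 'effort': array([-1.00887984e+00, -6.78618336e+01, -3.48469806e+01, -1.91168021e-02,
        5.19001682e-02,  8.05621472e-03]), 'eef_pos': array([596.78714241, 286.24644658, 164.80127875]), 'eef_rot': array([ 3.14136258e+00,  3.27760490e-04, -3.04950139e+00]), 'wrist_force': array([-0.13257133, -0.18029145,  0.58681758]), 'moment': array([-0.01229257,  0.01774175,  0.010772  ]), 'finger_force': 0.0, 'finger_gap': 0.7944256083473663}
{'fx': 325.19226210127806, 'fy': 325.19226210127806, 'cx': 278.44058321961904, 'cy': 204.271076431947, 'origin': array([525.11163185, 280.65752744, 324.82303994]), 'attitude': array([ 2.89061297e+00, -2.79105179e-04,  1.66341440e+00])}
```

View pics/w1.png

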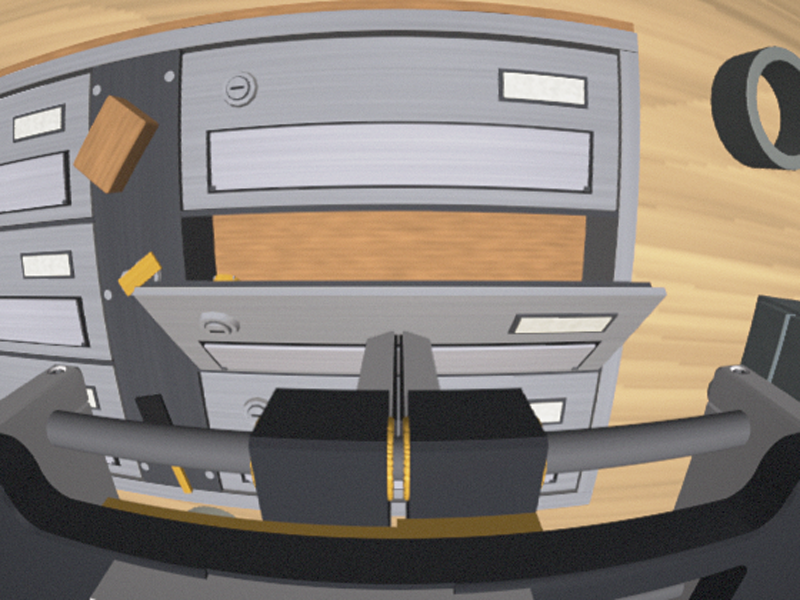

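The wrist view, with the robot side at the top, shows the closed fingertips at (400,335) over the open door's outer face, on the hinge side of its free edge (row 288). Next I'll descend and push along the arc.

jog_arm(
  plan=[-0.001, 0, -0.012, 0, 0, 0, -0.0015, 0, -0.022, 0, 0, 0, -0.0015, 0, -0.03, 0, 0, 0, -0.0015, 0, -0.034, 0, 0, 0, -0.004, 0, -0.0375, 0, 0, 0, -0.008, 0, -0.041, 0, 0, 0, -0.0127, -0.0006, -0.0458, 0, 0, 0, -0.0175, -0.001, -0.052, 0, 0, 0, -0.022, -0.0015, -0.0585, 0, 0, 0, -0.022, -0.0015, -0.0585, 0, 0, 0],
)

```text
clock: 2.65
eef_pos: [574.6, 283.4, 104.6]
eef_rot: [-3.141, -0.002, -3.05]
wrist_force: [-0.2, -0.6, -0.2]
finger_gap: 0.7
finger_force: 0.0
```

```bash
python3 - <<'E'
from h import *
p,d,c=grab('wrist'); cv2.imwrite('pics/w2.png',p[...,::-1])
E
```

```text
(no output)
```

View pics/w2.png

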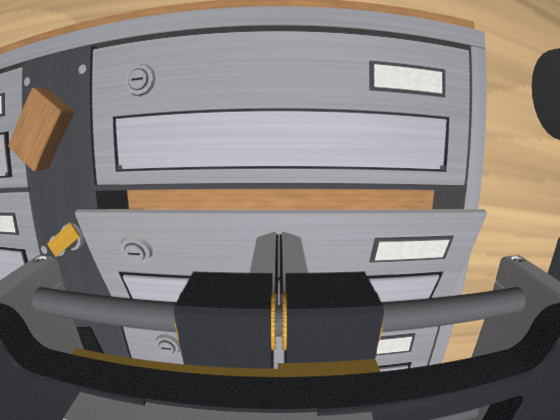

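The door has swung about half way. The tips at (278,235) are on the outer face and clear of the free edge (row 211). I'll continue to the stop.

jog_arm(
  plan=[-0.002, 0, -0.0036, 0, 0, 0, -0.004, -0.0003, -0.0072, 0, 0, 0, -0.006, -0.0005, -0.011, 0, 0, 0, -0.008, -0.0007, -0.0145, 0, 0, 0, -0.0095, -0.0008, -0.0185, 0, 0, 0, -0.011, -0.001, -0.0225, 0, 0, 0, -0.012, -0.001, -0.0265, 0, 0, 0, -0.0124, -0.0011, -0.029, 0, 0, 0, -0.0124, -0.0011, -0.03, 0, 0, 0, -0.0124, -0.0011, -0.03, 0, 0, 0],
)

```text
clock: 3.7
eef_pos: [563.2, 282.4, 75.5]
eef_rot: [-3.141, -0.001, -3.05]
wrist_force: [-0.4, 0.3, 0.0]
finger_gap: 0.6
finger_force: 0.0
```

jog_arm(
  plan=[0, 0, -0.0005, 0, 0, 0, 0, 0, -0.001, 0, 0, 0, 0, 0, -0.001, 0, 0, 0],
)

```text
clock: 4.0
eef_pos: [563.3, 282.5, 75.1]
eef_rot: [3.142, 0.0, -3.05]
wrist_force: [-2.8, -0.4, 4.9]
finger_gap: 0.1
finger_force: 2.2
```

jog_arm(
  plan=[0, 0, -0.0005, 0, 0, 0, 0, 0, -0.001, 0, 0, 0, 0, 0, -0.001, 0, 0, 0],
)

```text
clock: 4.3
eef_pos: [563.4, 282.5, 75.0]
eef_rot: [3.142, 0.0, -3.05]
wrist_force: [-5.9, -3.5, 13.1]
finger_gap: 0.2
finger_force: 6.6
```

The tips stopped moving as the force rose to 13 N, so the door is on its stop. I'll lift, move over the lock with some height in hand, and check.

jog_arm(
  plan=[0, 0, 0.005, 0, 0, 0, 0, 0, 0.02, 0, 0, 0, 0, 0, 0.04, 0, 0, 0, 0.003, -0.013, 0.051, 0, 0, 0, 0.008, -0.035, 0.051, 0, 0, 0, 0.014, -0.06, 0.051, 0, 0, 0, 0.019, -0.082, 0.051, 0, 0, 0, 0.021, -0.091, 0.051, 0, 0, 0, 0.0215, -0.0934, 0.051, 0, 0, 0, 0.0215, -0.0934, 0.051, 0, 0, 0, 0.0215, -0.0934, 0.051, 0, 0, 0],
)

```text
clock: 5.4
eef_pos: [584.7, 189.8, 124.8]
eef_rot: [3.141, 0.0, -3.05]
wrist_force: [0.8, -0.5, -1.0]
finger_gap: 0.1
finger_force: 0.0
```

```bash
python3 - <<'E'
from h import *
s=manip.read_state(); print(s['eef_pos'],s['eef_rot'],s['wrist_force'])
c=get_calibration('wrist'); p,d,_=grab('wrist'); cv2.imwrite('pics/w3.png',cv2.resize(p[...,::-1],(800,600),interpolation=cv2.INTER_CUBIC))
def proj(X):
    q=(np.array(X)-c['origin'])@att(c); r=np.hypot(q[0],q[1]); t=np.arctan2(r,q[2]); return (np.array([c['cx'],c['cy']])+q[:2]/r*t*c['fx'])*800/560
print('lock pred',proj([584.9,189.1,61.5]), 'tip',proj(s['eef_pos']-[0,0,19]))
p,d,c2=grab('scene'); cv2.imwrite('pics/s3.png',cv2.resize(p[185:305,185:430,::-1],None,fx=3.2653,fy=3.2653,interpolation=cv2.INTER_CUBIC))
P=pts(d,c2); T=R.from_euler('z',.09115).as_matrix(); L=(P-np.array([613.8,114.4,0]))@T
for x0 in(-104,0,104):
  for y0 in(-172,172):
    o=[]
    for dx in(-44,-33,-20,0,30):
        g=(abs(L[...,0]-x0-dx)<5)&(abs(L[...,1]-y0-60*(y0>0))<50)&(L[...,2]<75); o.append(np.median(L[g][:,2]).round(1))
    print(x0,y0,o)
E
```

```text
[584.67721241 189.83796074 124.79786796] [ 3.14143458e+00  5.99970907e-05 -3.04965818e+00] [ 0.84941517 -0.52474577 -0.98947235]
lock pred [394.17838923 320.57036383] tip [395.21944258 353.04101275]
-104 -172 [np.float64(55.8), np.float64(55.6), np.float64(55.9), np.float64(57.5), np.float64(58.5)]
-104 172 [np.float64(55.7), np.float64(56.0), np.float64(56.2), np.float64(56.6), np.float64(57.8)]
0 -172 [np.float64(56.2), np.float64(55.9), np.float64(55.6), np.float64(54.3), np.float64(56.6)]
0 172 [np.float64(55.8), np.float64(56.0), np.float64(56.5), np.float64(56.7), np.float64(55.6)]
104 -172 [np.float64(54.3), np.float64(53.9), np.float64(53.6), np.float64(54.4), np.float64(56.2)]
104 172 [np.float64(53.2), np.float64(53.7), np.float64(54.7), np.float64(53.4), np.float64(56.1)]
```

View pics/w3.png

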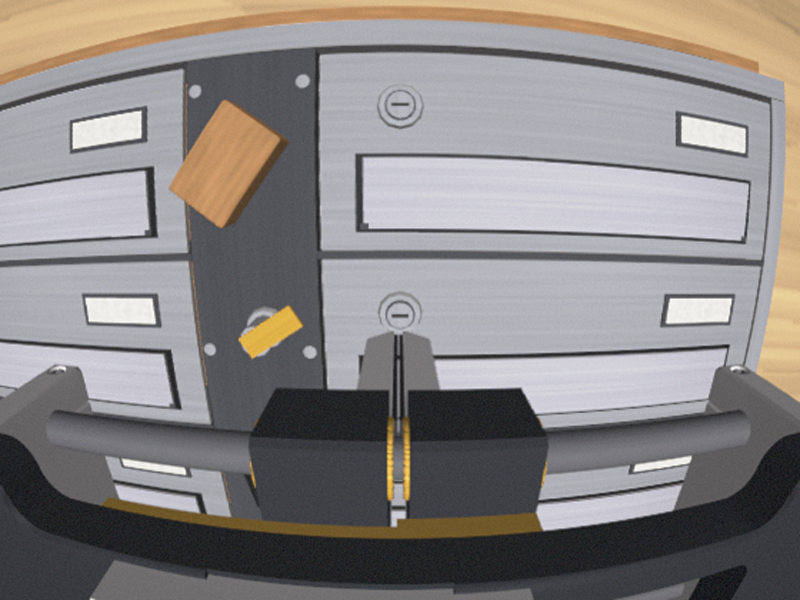

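View pics/s3.png

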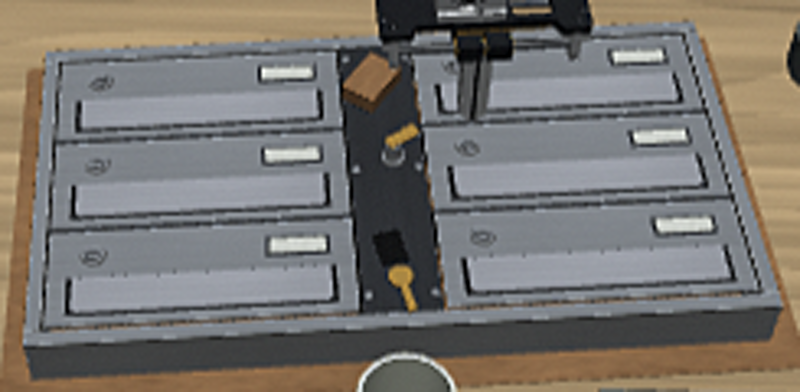

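The wrist view shows the door flush, with its lock at (400,314) just ahead of the tips at (398,335). The scene crop shows all six doors shut, and depth agrees at about 56 mm. I'll compare the predicted and seen tips and locks to find any small offset.

```bash
python3 - <<'E'
from h import *
s=manip.read_state(); c=get_calibration('wrist'); print(s['eef_pos'])
k=800/560; A=att(c); T=R.from_euler('z',.09115).as_matrix()
def proj(X):
    q=(np.array(X)-c['origin'])@A; r=np.hypot(q[0],q[1]); t=np.arctan2(r,q[2]); return ((np.array([c['cx'],c['cy']])+q[:2]/r*t*c['fx'])*k).round(1)
def back(u,v,z):
    w=np.array([u,v])/k-[c['cx'],c['cy']]; r=np.hypot(*w); t=r/c['fx']; ray=A@np.array([*(w/r*np.sin(t)),np.cos(t)])
    return (c['origin']+ray*(z-c['origin'][2])/ray[2]).round(1)
tip=s['eef_pos']-[0,0,19]
for dy in(-12,0,12): print('tip near face',proj(tip+T@[-8,dy,0]))
print('locks seen: open',back(400,314,61.5),'near',back(400,104,61.5),'pred near',(T@[-126,77,61.5]+[613.8,114.4,0]).round(1))
E
```

```text
[584.64243046 189.85717237 124.71082051]
tip near face [365.8 334.7]
tip near face [395.2 334.8]
tip near face [424.5 334.8]
locks seen: open [581.1 191.7  61.5] near [478.4 182.1  61.5] pred near [481.3 179.6  61.5]
```

jog_arm(
  plan=[-0.001, 0, -0.007, 0, 0, 0, -0.002, 0, -0.016, 0, 0, 0, -0.0027, 0, -0.024, 0, 0, 0, -0.0027, 0, -0.028, 0, 0, 0, -0.0027, 0, -0.029, 0, 0, 0, -0.0027, 0, -0.029, 0, 0, 0],
)

```text
clock: 6.1
eef_pos: [582.2, 189.0, 95.6]
eef_rot: [-3.142, -0.0, -3.051]
wrist_force: [0.5, 0.6, 0.4]
finger_gap: 0.3
finger_force: 0.0
```

```bash
python3 - <<'E'
from h import *
s=manip.read_state(); print(s['eef_pos'],s['wrist_force'])
p,d,_=grab('wrist'); cv2.imwrite('pics/w4.png',p[...,::-1])
E
```

```text
[582.195291   189.03987644  95.61651653] [0.50747356 0.60395931 0.41644076]
```

View pics/w4.png

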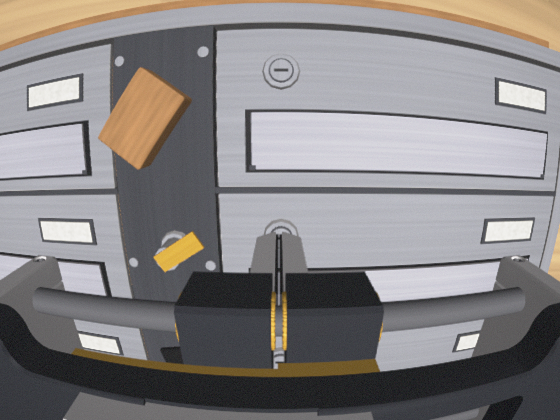

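The tips at (278,235) are centred above the lock, with only the lock's near rim showing at (282,224), and there is no contact force. I'll hold there for more than two seconds.

jog_arm(
  plan=[0, 0.001, 0, 0, 0, 0, 0, 0.001, 0, 0, 0, 0, 0, 0.001, 0, 0, 0, 0, 0, 0.001, 0, 0, 0, 0, 0, 0.001, 0, 0, 0, 0, 0, 0.001, 0, 0, 0, 0, 0, 0.001, 0, 0, 0, 0, 0, 0.001, 0, 0, 0, 0, 0, 0.001, 0, 0, 0, 0, 0, 0.001, 0, 0, 0, 0, 0, 0.001, 0, 0, 0, 0, 0, 0.001, 0, 0, 0, 0, 0, 0.001, 0, 0, 0, 0, 0, 0.001, 0, 0, 0, 0, 0, 0.001, 0, 0, 0, 0, 0, 0.001, 0, 0, 0, 0, 0, 0.001, 0, 0, 0, 0, 0, 0.001, 0, 0, 0, 0, 0, 0.001, 0, 0, 0, 0, 0, 0.001, 0, 0, 0, 0],
)

```text
clock: 8.15
eef_pos: [582.1, 190.1, 95.7]
eef_rot: [-3.142, -0.0, -3.05]
wrist_force: [0.1, -0.4, -1.0]
finger_gap: 0.5
finger_force: 0.0
```

jog_arm(
  plan=[0, 0, 0, 0, 0, 0, 0, 0, 0, 0, 0, 0, 0, 0, 0, 0, 0, 0, 0, 0, 0, 0, 0, 0, 0, 0, 0, 0, 0, 0, 0, 0, 0, 0, 0, 0, 0, 0, 0, 0, 0, 0, 0, 0, 0, 0, 0, 0, 0, 0, 0, 0, 0, 0, 0, 0, 0, 0, 0, 0, 0, 0, 0, 0, 0, 0, 0, 0, 0, 0, 0, 0],
)

```text
clock: 9.35
eef_pos: [582.1, 190.1, 95.7]
eef_rot: [3.142, -0.0, -3.05]
wrist_force: [0.3, -0.0, 1.0]
finger_gap: 0.5
finger_force: 0.0
```

```bash
python3 -c "
from cell import manip
s=manip.read_state(); print(s['clock'],s['eef_pos'],s['wrist_force']); print(manip.sign_off())"
```

```text
9.35 [582.14892159 190.07275689  95.71555383] [ 0.27825137 -0.00948105  0.96805857]
the job is handed in; nothing more can be done
None
```

I pushed the left-column, middle-row door fully shut, and the arm is still pointing at its lock, about 15 mm above it without touching; it held there for over 3 s and the job was handed in at 9.35 s.

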